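Bring the oximeter from its spring-lid case to the charging dock

ROBOT

A 6-joint arm with a two-finger parallel gripper is mounted at the origin on the work surface. World frame = base frame: x ahead of the robot, y to its left, z up, the work surface at z = 0. Lengths are in m, angles in rad, forces in N, time in s.
With the tool pointing down it reaches from about 0.35 to 0.875 m from the base axis. Payload 15.5 kg.
Tool frame: the origin (TCP) lies at the very end of the fingers, on their centre line; the grasp point (between the pads) lies 19 mm behind it; z points along the fingers, y is the line along which they close (so a half turn about z gives the same grasp; the last joint's range is limited). The gripper opens to 85 mm and grips with 20 to 120 N. Pads are 22 mm wide; open, the fingers measure 114 mm over their backs; the gripper's body (76 mm by 85 mm) begins 54 mm behind the grasp point. The pads swing forward as they close: fully open they stand 13 mm farther back than shut.
Start: joints at [-1.387, 0.494, 1.345, -0, 1.302, -0.096], TCP at [0.172, -0.601, 0.231] pointing down, gripper open.
Joint ranges: [-2.91, 2.91], [-0.82, 2.16], [0.22, 2.67], [-1.22, 4.37], [0.12, 2.79], [-3.08, 3.08]. Speed limits (rad/s): [1.89, 1.89, 2.57, 3.01, 3.01, 3.01].

INTERFACE

Orientations are given as a unit quaternion [w, x, y, z].
In Python, from bench import r gives the robot as it stands.
- The arm moves only by the tool jog_arm, never from a script. Its argument "rows" is a list of rows, each a list of 3 entries, a list of its own where there are three numbers: the shift along the world's x, y, z in units of 0.1 m (1.0 is 0.1 m), then the turn, a rotation vector about the world's x, y, z in units of 180 degrees (1.0 is 180 degrees), then the opening, from 0 (shut) to 1 (fully open). A call has 1 to 12 rows; each row is the pose to reach, as a shift and turn from the pose commanded when the call began, turning the shorter way round; what a row does not reach only later rows make up. A row lasts 1/8 s, in which the tool goes at most 62.5 mm and 10.7 degrees, less where a joint would pass 70% of its speed; a pose out of reach is approached as far as the arm can. A call with a number of a shift or a turn outside -1 to 1 is refused whole. A call with a gripper value outside its range is refused whole. The fingers move at their own pace and stop on an object; "grip_force" is the grip in N (left out, the last holds). Time passes only in rows, so rows that repeat a pose let the fingers close. It gives the time, the measured TCP pose, the force, the opening and the grip force at its end, in the units of the state.
- r.observe(): the state, without advancing time (a new reading comes with each control period).
- r.read_camera(name): name is "scene" or "top"; returns (picture, depth): 420x560x3 uint8, red, green, blue; 420x560 float32, m along the optical axis (not along the pixel's ray), 0 where there is no reading.
- r.camera_params(name): a dict with "vertical_fov" (degrees; the focal length in pixels is half the picture's height over the tangent of half this angle, whatever the lens; pixels are square), "cx", "cy" (the principal point, pixels), "D" ([k1, k2, p1, p2, k3] as OpenCV has them; the pictures are not rectified), "view" (4x4, takes a point from world to camera coordinates). Camera axes: x right, y up, looking along -z (the intrinsics and any distortion apply to the point x, -y, -z); pixel columns grow to the right and rows downward; lengths in m; the calibration is good to about 2 mm. A picture is of the moment at which its call begins. camera_params takes no time and is no camera call.
- r.job_done(): hands the job in; it is judged then, once.
The state is a dict: "t": time; "qpos": joint angles; "qvel": joint speeds; "joint_efforts": joint torques, N m; "tcp_pos": TCP position; "orientation": TCP orientation; "wrist_force": force on the tool from outside, world axes, zero at the start; "moment": the same for the moment, N m; "gripper_width": opening from 0.0 (shut) to 1.0 (fully open); "finger_force": force on a finger pad.
Only numpy, scipy, OpenCV 4.12 (cv2) and the standard library are available. Lean on these libraries where they do the work, as an engineer would, in place of code of your own. Each camera call takes 0.05 s, during which the arm holds its last target. There are 200 camera calls.

TASK

Open the green-lidded case by pressing its orange catch, keeping the lid in check as it springs up so that it never flies open by itself, and leave it standing open. Take the white oximeter out by its long sides, lay it screen up on the grey mat and let go, then take it again by its two ends and lower it gently into the beige charging dock, centred between the cheeks, screen up and right down on the dock's floor; do not drop it, and leave everything else on the shelf where it stands.

Things in the scene. Friction and masses are not known exactly. Their poses are not given: they have to be found in the camera images.
- case: grey hard case with a flat green lid, fixed to the shelf; outer size 128 (its x) x 112 (its y) x 44 mm plus the lid. Origin: centre of its underside; z up, its -x side is the front with the catch, +x the hinge side. Two solid blocks 30 mm thick fill its -x and +x ends, tops 40 mm up; between them is the well
- case_floor (a point): centre of the floor of the case's well, 6 mm above the shelf; axes as the case. The well is 68 mm along x and 104 mm along y, between 4 mm side walls that rise to 44 mm above the shelf
- lid_hinge (a point): point on the lid's hinge axis, at the middle of the case's rear top edge, 64 mm behind the case's centre and 44 mm up; axes as the case (the hinge axis is its y). The lid is a plate 5 mm thick, 112 mm wide, reaching 128 mm forward from this axis, 0.12 kg; when shut its underside is level with the axis and its top 49 mm above the shelf
- lid (a joint): lid angle, rad: 0 shut and latched, 1.75 fully open (a little past upright), growing as the front edge rises and swings rearward. A spring opens it (0.2 N m when shut, 0.1 less per rad; about 1.2 N at the catch): let go near shut it flies up far too fast. It follows fingers that rest on its outer face and move back along the arc; let go beyond 1.3 rad it opens tamely and stays open
- catch_top (a point): centre of the top of the orange bar-shaped push catch, 24 mm (case y) x 9 mm (case x), 110 mm in front of the hinge axis at the case's y = 0, about 55 mm above the shelf. It pokes through a window 27 x 11 mm in the lid, 6.5 mm proud of the lid's top. Closed fingertips span the window's short side: once the catch is down, the freed lid rises about 2 mm against them
- catch (a joint): how far the catch is pressed down, m: 0 at rest, 0.005 fully down, springs back. The lid is freed at about 0.004; spring force 1 N at rest to 3.5 N fully down
- oximeter_center (a point): centre of the white fingertip oximeter, a block 60 (its x) x 32 (its y) x 30 mm (z), about 60 g, black screen and blue key on its top (+z). It starts screen up on the floor of the well, hidden by the lid, long side along the case's x (a few degrees off at most), within 6 mm of the well's middle. Fingers have no room at its ends there; its long sides are free
- dock_seat (a point): where the oximeter's centre must come: in the fixed beige dock, 23 mm above the shelf, 15 mm above the dock's floor. x: along the channel, open at both ends, where the oximeter's long side must lie (either way round). Base 60 x 69 mm. Two cheeks, 52 mm long, at y = +-18.5 mm (wider in the top 4 mm), tops 40.5 mm above the shelf, over the seated oximeter: hold it by its ends
- mat: thin grey mat, fixed, 150 (its x) x 130 (its y) x 2 mm, between case and dock. Origin: centre of its underside, on the shelf
- bottle_a: bystander: amber bottle with white cap, 48 mm diameter, 95 mm tall; origin centre of the underside
- bottle_b: bystander: amber bottle with black cap, 54 mm diameter, 110 mm tall; origin centre of the underside
- ramekin: bystander: white ceramic ramekin, 84 mm wide, 45 mm tall; origin centre of the underside
- teaspoon: bystander: steel teaspoon 140 mm long lying on the shelf along its own x; origin under its middle
- clock: bystander: small black alarm clock 40 x 90 x 64 mm; origin centre of the underside
- cup: bystander: blue mug, 72 mm wide, 85 mm tall, handle at its +y; origin centre of the underside
Things that resemble listed ones, but are neither listed nor needed, are in the scene too. Several things have the shape of the mat; the one meant has the colours described above.

How it is judged:
On the way, in this order (a step that is already met when the one before it is completed fails the run):
1. the catch is pressed (value of joint catch above 0.003 m), for 0.02 s.
2. the lid stands open (value of joint lid above 1.55 rad), for 0.2 s.
3. the oximeter lies on the mat, screen up, let go (x of oximeter_center in the frame of mat between -0.075 and 0.075 m and y of oximeter_center in the frame of mat between -0.065 and 0.065 m and height (world z) of oximeter_center below 0.022 m and angle between oximeter_center's own z axis and vertical below 0.15 rad and linear speed of oximeter below 0.03 m/s and contact force between the fingers and oximeter below 0.05 N), for 0.2 s.
At the end, for the whole second after the job is handed in: the oximeter lies still in the dock, screen up, within 10 mm of the middle along the channel, between the cheeks (5 mm), down on the floor (height within 4 mm), level within 0.1 rad; the lid still stands open (over 1.5 rad) (x of oximeter_center in the frame of dock_seat between -0.01 and 0.01 m and y of oximeter_center in the frame of dock_seat between -0.005 and 0.005 m and z of oximeter_center in the frame of dock_seat between -0.004 and 0.003 m and angle between the x axis of oximeter_center and the x axis of dock_seat, either way round below 0.17 rad and angle between oximeter_center's own z axis and vertical below 0.1 rad and linear speed of oximeter below 0.03 m/s and value of joint lid above 1.5 rad); the robot touches nothing.
It fails at once if the lid flies open (faster than 5 rad/s) (velocity of joint lid above 5 rad/s).
It fails at once if the oximeter is dropped into the dock (faster than 0.4 m/s within 25 mm of its seat) (distance between oximeter_center and dock_seat below 0.025 m and linear speed of oximeter above 0.4 m/s).
It fails at once if the oximeter is tipped over (more than 0.7 rad) (angle between oximeter_center's own z axis and vertical above 0.7 rad).
It fails at once if a bystander (bottle, ramekin, teaspoon, clock or cup) is moved more than 30 mm (distance of any of bottle_a, bottle_b, ramekin, teaspoon, clock, cup from where it was at the start of the episode above 0.03 m).
It also fails if it takes over 72 s, if anything falls off the work surface, if the arm or the gripper's body presses on something with over 40 N, if the wrist force passes 120 N, or if a joint passes its speed limit or range.

## Working session

There is one attempt and no reset: what is moved stays moved. The work goes in short steps, Python scripts to look and compute and a tool call to move; the robot and the scene stay as the last step left them, time stands still between calls to the robot, and variables do not carry over. Pictures are saved under pics/ and viewed, at most 10 in all, crops included, and the job is handed in when it is done.

Besides the shell and the picture viewer there is one more tool, called after ">>>" in YAML: its name, and indented under it one key for each argument. jog_arm: Moves the arm, as the interface text tells. Its arguments: {"type":"object","properties":{"rows":{"type":"array"},"grip_force":{"type":"number"}},"required":["rows"]}

```bash
ls; mkdir -p pics
cat > h.py <<'E'
import numpy as np, cv2
from bench import r
def cam(n):
    p=r.camera_params(n); f=210/np.tan(np.radians(p["vertical_fov"])/2)
    K=np.array([[f,0,p["cx"]],[0,f,p["cy"]],[0,0,1.]]); return K,np.array(p["D"],float),np.array(p["view"],float)
def pts(n,uv,z=None,d=None):
    "pixels -> world, on plane z or with depth d"
    K,D,V=cam(n); u=cv2.undistortPoints(np.array(uv,float).reshape(-1,1,2),K,D).reshape(-1,2)
    ray=np.c_[u[:,0],-u[:,1],-np.ones(len(u))]; R=V[:3,:3]; c=-R.T@V[:3,3]; w=ray@R
    s=(z-c[2])/w[:,2] if d is None else np.asarray(d)
    return c+w*s[:,None]
def proj(n,P):
    K,D,V=cam(n); q=np.array(P,float).reshape(-1,3)@V[:3,:3].T+V[:3,3]; q*= [1,-1,-1]
    return cv2.projectPoints(q,np.zeros(3),np.zeros(3),K,D)[0].reshape(-1,2)
def st():
    s=r.observe(); print({k:np.round(s[k],4).tolist() for k in ("t","qpos","tcp_pos","orientation","wrist_force","gripper_width","finger_force")})
E
python3 - <<'E'
from h import *
for n in("scene","top"):
    im,d=r.read_camera(n); cv2.imwrite(f"pics/{n}0.png",im[:,:,::-1]); np.save(n+"0.npy",d); print(n,r.camera_params(n))
st()
E
```

```text
pics
scene {'vertical_fov': 48.4027117247833, 'cx': 281.775916713911, 'cy': 201.11500292543286, 'D': array([-0.1003138,  0.       ,  0.       ,  0.       ,  0.       ]), 'view': array([[-0.32521694,  0.94556437,  0.01191493,  0.17122496],
       [-0.58582411, -0.21134691,  0.78239542,  0.27047357],
       [ 0.74232342,  0.24746819,  0.622668  , -1.80977305],
       [ 0.        ,  0.        ,  0.        ,  1.        ]])}
top {'vertical_fov': 46.71926272335396, 'cx': 277.8165487493841, 'cy': 207.16421534509536, 'D': array([-0.01650303,  0.        ,  0.        ,  0.        ,  0.        ]), 'view': array([[-0.02969684, -0.99955139,  0.00388721,  0.02239466],
       [ 0.99230899, -0.02901368,  0.12033731, -0.57665473],
       [-0.12017055,  0.00743095,  0.99272545, -1.58096848],
       [ 0.        ,  0.        ,  0.        ,  1.        ]])}
{'t': 0.1, 'qpos': [-1.3875, 0.4941, 1.3461, -0.0, 1.3025, -0.0955], 'tcp_pos': [0.1719, -0.6006, 0.2308], 'orientation': [-0.0005, 0.9903, 0.1389, -0.0], 'wrist_force': [0.0988, 0.6445, 0.25], 'gripper_width': 1.0008, 'finger_force': 0.0}
```

View pics/top0.png

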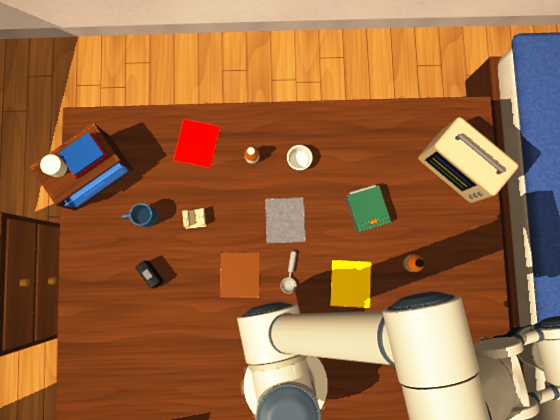

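View pics/scene0.png

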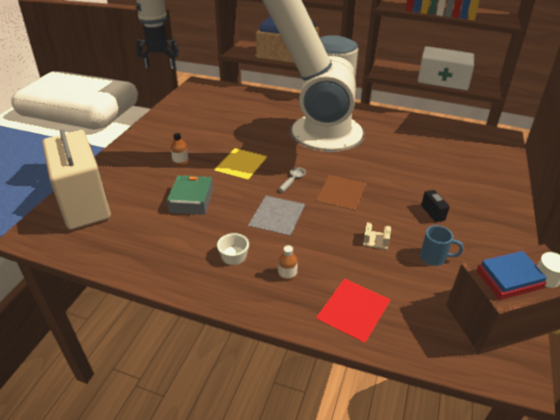

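The top view shows the case at (370,209) with its catch at (373,221), grey mat (285,219), dock (194,218), spoon (290,270), ramekin (300,157), bottles (251,155) and (413,263), cup (143,214) and clock (149,273).

Things that could be mistaken:
- **Case:** the green-lidded box (370,209) has no rival except the beige radio (468,158) and the book pile (90,160).
- **Mat:** grey (285,219), against red (197,143), brown (240,274) and yellow (351,284). I choose grey.
- **Catch:** orange at (373,221), against the amber bottles at (251,155) and (413,263).

Run:
```python
from h import *
im=cv2.imread("pics/top0.png"); sc=cv2.imread("pics/scene0.png")
a=cv2.resize(im[178:238,335:400],None,fx=6,fy=6,interpolation=2); b=cv2.resize(im[198:238,172:216],None,fx=8,fy=8,interpolation=2)[:360]
b=cv2.copyMakeBorder(b,0,360-b.shape[0],0,0,0); cv2.imwrite("pics/crop.png",np.hstack([a,b]))
hsv=cv2.cvtColor(im,cv2.COLOR_BGR2HSV)
def blob(lo,hi,box,n="top",img=hsv):
    x0,y0,x1,y1=box; m=np.zeros(img.shape[:2],np.uint8); m[y0:y1,x0:x1]=cv2.inRange(img,lo,hi)[y0:y1,x0:x1]
    c=max(cv2.findContours(m,0,2)[0],key=cv2.contourArea); return c.reshape(-1,2)
def rect(c,z,n="top"):
    w=pts(n,c,z); (cx,cy),s,_=rr=cv2.minAreaRect((w[:,:2]*1000).astype(np.float32)); bp=cv2.boxPoints(rr)
    e=bp[1]-bp[0]; print(np.round([cx,cy]),np.round(s),"ang deg",round(np.degrees(np.arctan2(e[1],e[0])),1),"box",np.round(bp).tolist())
print("lid");rect(blob((60,80,30),(90,255,255),(335,175,405,240)),.049)
print("catch");c=blob((3,150,120),(18,255,255),(360,212,385,232));rect(c,.055)
print("mat");rect(blob((0,0,80),(180,60,255),(255,190,315,250)),.002)
print("dock");rect(blob((12,20,120),(35,140,255),(175,200,215,235)),.03)
hs=cv2.cvtColor(sc,cv2.COLOR_BGR2HSV)
print("S lid");rect(blob((60,80,30),(90,255,255),(160,165,220,215),img=hs),.049,"scene")
print("S catch");rect(blob((3,150,120),(18,255,255),(180,170,205,187),img=hs),.055,"scene")
print("S mat");rect(blob((0,0,80),(180,60,255),(240,190,310,240),img=hs),.002,"scene")
# dock heights from depth
d=np.load("top0.npy"); v,u=np.mgrid[204:232,180:210]; P=pts("top",np.c_[u.ravel(),v.ravel()],d=d[v.ravel(),u.ravel()])
for lo,hi in((.034,.05),(.005,.015)):
    q=P[(P[:,2]>lo)&(P[:,2]<hi)]; print(lo,len(q),cv2.minAreaRect((q[:,:2]*1000).astype(np.float32)))
v,u=np.mgrid[183:236,340:396]; P=pts("top",np.c_[u.ravel(),v.ravel()],d=d[v.ravel(),u.ravel()]);q=P[(P[:,2]>.035)]; print("case",len(q),cv2.minAreaRect((q[:,:2]*1000).astype(np.float32)),np.median(q[:,2]))
```

```text
lid
[ 563. -293.] [125. 111.] ang deg -74.9 box [[488.0, -256.0], [517.0, -362.0], [638.0, -330.0], [609.0, -223.0]]
catch
[ 497. -305.] [69. 20.] ang deg -1.7 box [[486.0, -339.0], [506.0, -340.0], [508.0, -271.0], [488.0, -270.0]]
mat
[536. -16.] [148. 128.] ang deg -89.6 box [[462.0, 47.0], [463.0, -81.0], [611.0, -80.0], [610.0, 48.0]]
dock
[549. 286.] [61. 74.] ang deg -84.9 box [[516.0, 320.0], [522.0, 246.0], [583.0, 252.0], [577.0, 325.0]]
S lid
[ 562. -288.] [120. 107.] ang deg -75.3 box [[491.0, -252.0], [518.0, -355.0], [634.0, -325.0], [607.0, -221.0]]
S catch
[ 490. -317.] [22. 80.] ang deg -70.3 box [[466.0, -283.0], [493.0, -359.0], [514.0, -351.0], [487.0, -276.0]]
S mat
[536. -12.] [149. 129.] ang deg -89.7 box [[461.0, 52.0], [462.0, -77.0], [611.0, -76.0], [611.0, 53.0]]
0.034 145 ((550.0009155273438, 287.48406982421875), (51.775325775146484, 69.66252136230469), 5.49168586730957)
0.005 201 ((552.1408081054688, 286.9251708984375), (97.91961669921875, 88.29209899902344), 88.21051025390625)
case 1396 ((516.6981811523438, -153.9189910888672), (139.49623107910156, 411.76837158203125), 19.274354934692383) 0.04995527480860662
```

View pics/crop.png

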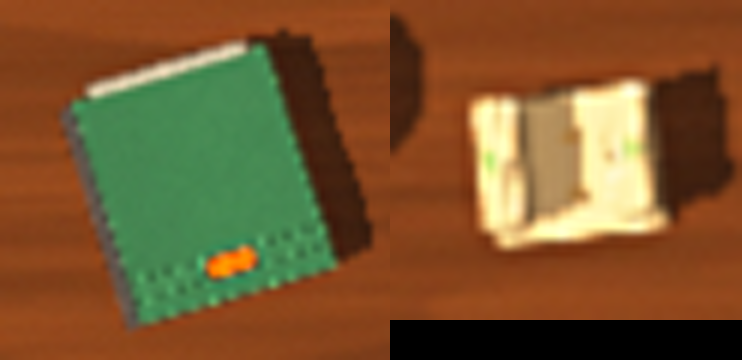

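The crop confirms the choice: the orange catch near the lid's lower edge (about (373.7,221.7) in the top view), and the dock with its channel running up-down between the two cheeks.

Run:
```python
from h import *
for n,box in(("top",(364,214,384,229)),("scene",(183,172,203,184))):
    im=cv2.imread(f"pics/{n}0.png"); h=cv2.cvtColor(im,cv2.COLOR_BGR2HSV); x0,y0,x1,y1=box
    m=cv2.inRange(h,(5,200,180),(18,255,255))[y0:y1,x0:x1]; v,u=np.nonzero(m); print(n,len(u),u.mean()+x0,v.mean()+y0,pts(n,[[u.mean()+x0,v.mean()+y0]],.0545))
```

```text
top 24 373.125 221.41666666666666 [[ 0.51855296 -0.30508585  0.0545    ]]
scene 4 192.5 178.0 [[ 0.51871331 -0.30060136  0.0545    ]]
```

>>> jog_arm:
  rows:
    - [[0.5, 0.4, 0], [0, 0, 0], 0]
    - [[1.0, 0.8, 0], [0, 0, 0], 0]
    - [[1.0, 1.0, 0], [0, 0, 0], 0]

```text
t: 0.48
tcp_pos: [0.2744, -0.4987, 0.231]
orientation: [-0.0, 0.99, 0.14, 0.0]
wrist_force: [-0.4, -0.4, -0.0]
gripper_width: 0.377
finger_force: 0.0
```

>>> jog_arm:
  rows:
    - [[0.6, 0.5, 0], [0, 0, 0], 0]
    - [[1.0, 0.9, 0], [0, 0, -0.005], 0]
    - [[1.0, 1.0, 0], [0, 0, -0.005], 0]

```text
t: 0.85
tcp_pos: [0.3739, -0.3984, 0.231]
orientation: [-0.0, 0.991, 0.132, 0.0]
wrist_force: [0.5, -1.1, 0.6]
gripper_width: 0.001
finger_force: 0.0
```

>>> jog_arm:
  rows:
    - [[0.5, 0.4, 0], [0, 0, 0], 0]
    - [[1.0, 0.8, -0.2], [0, 0, 0], 0]
    - [[1.0, 0.96, -0.6], [0, 0, 0], 0]
    - [[1.0, 0.96, -0.9], [0, 0, 0], 0]

```text
t: 1.35
tcp_pos: [0.4718, -0.3033, 0.1397]
orientation: [-0.001, 0.991, 0.132, -0.001]
wrist_force: [-0.6, 0.2, 0.4]
gripper_width: 0.002
finger_force: 0.0
```

>>> jog_arm:
  rows:
    - [[0.3, 0, -0.2], [0, 0, 0], 0]
    - [[0.44, 0, -0.5], [0, 0, 0], 0]
    - [[0.44, 0, -0.68], [0, 0, 0], 0]
    - [[0.44, 0, -0.68], [0, 0, 0], 0]

```text
t: 1.85
tcp_pos: [0.5149, -0.3047, 0.0719]
orientation: [-0.001, 0.991, 0.131, -0.001]
wrist_force: [-0.4, -0.1, 0.9]
gripper_width: 0.0
finger_force: 0.0
```

Run:
```python
from h import *
im,d=r.read_camera("scene"); cv2.imwrite("pics/s1.png",cv2.resize(im[:,:,::-1][110:230,130:290],None,fx=5,fy=5,interpolation=2)); st()
p=r.observe()["tcp_pos"];print(proj("scene",[p]))
```

```text
{'t': 1.9, 'qpos': [-0.6339, 0.6461, 1.5673, -0.0001, 0.9294, 0.6741], 'tcp_pos': [0.5154, -0.305, 0.073], 'orientation': [-0.0004, 0.9914, 0.131, -0.0005], 'wrist_force': [0.3215, -0.3294, 0.479], 'gripper_width': -0.0014, 'finger_force': 0.0}
[[191.11289366 172.34246426]]
```

View pics/s1.png

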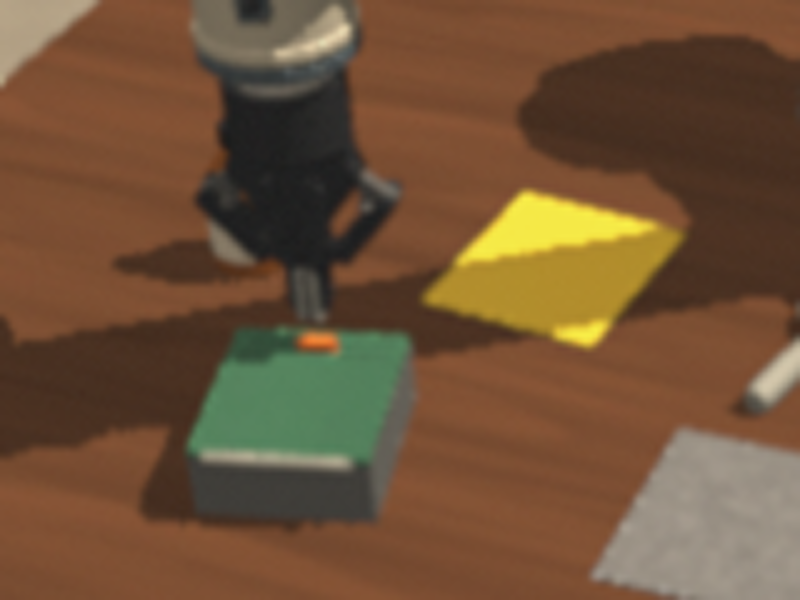

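The picture shows the shut fingertips at crop (312,318), just above the catch at (319,343). I'll shift by a few mm and press slowly.

>>> jog_arm:
  rows:
    - [[0.03, 0.02, -0.1], [0, 0, 0], 0]
    - [[0.03, 0.02, -0.16], [0, 0, 0], 0]
    - [[0.03, 0.02, -0.19], [0, 0, 0], 0]
    - [[0.03, 0.02, -0.21], [0, 0, 0], 0]
    - [[0.03, 0.02, -0.225], [0, 0, 0], 0]
    - [[0.03, 0.02, -0.225], [0, 0, 0], 0]

```text
t: 2.65
tcp_pos: [0.519, -0.3028, 0.0509]
orientation: [-0.0, 0.991, 0.131, -0.0]
wrist_force: [-1.1, 1.9, 4.6]
gripper_width: 0.001
finger_force: 2.0
```

Run:
```python
from h import *
st(); st()
c,s=np.cos(np.radians(15.1)),np.sin(np.radians(15.1))
T=np.linspace(0.02,1.45,25); S=121
x=-S*np.cos(T)+5*np.sin(T); z=S*np.sin(T)+5*np.cos(T)
dx=x-x[0]; dz=z-z[0]
for i in range(25): print(round(T[i],2),np.round([dx[i]*c/100,dx[i]*s/100,dz[i]/100],3), np.round([(dx[i]-dx[12])*c/100,(dx[i]-dx[12])*s/100,(dz[i]-dz[12])/100],3))
```

```text
{'t': 2.65, 'qpos': [-0.6276, 0.6795, 1.577, 0.0, 0.8851, 0.6801], 'tcp_pos': [0.519, -0.3028, 0.0509], 'orientation': [-0.0, 0.9914, 0.1312, -0.0], 'wrist_force': [-1.0795, 1.8892, 4.5947], 'gripper_width': 0.0005, 'finger_force': 2.021}
{'t': 2.65, 'qpos': [-0.6276, 0.6795, 1.577, 0.0, 0.8851, 0.6801], 'tcp_pos': [0.519, -0.3028, 0.0509], 'orientation': [-0.0, 0.9914, 0.1312, -0.0], 'wrist_force': [-1.0795, 1.8892, 4.5947], 'gripper_width': 0.0005, 'finger_force': 2.021}
0.02 [0. 0. 0.] [-0.333 -0.09  -0.774]
0.08 [0.006 0.002 0.072] [-0.326 -0.088 -0.702]
0.14 [0.017 0.005 0.143] [-0.316 -0.085 -0.631]
0.2 [0.031 0.008 0.214] [-0.301 -0.081 -0.561]
0.26 [0.05  0.013 0.283] [-0.283 -0.076 -0.491]
0.32 [0.072 0.02  0.352] [-0.26  -0.07  -0.423]
0.38 [0.099 0.027 0.418] [-0.234 -0.063 -0.356]
0.44 [0.129 0.035 0.483] [-0.204 -0.055 -0.291]
0.5 [0.163 0.044 0.546] [-0.17  -0.046 -0.228]
0.56 [0.2   0.054 0.607] [-0.132 -0.036 -0.167]
0.62 [0.241 0.065 0.666] [-0.091 -0.025 -0.109]
0.68 [0.285 0.077 0.721] [-0.047 -0.013 -0.053]
0.74 [0.333 0.09  0.774] [0. 0. 0.]
0.79 [0.383 0.103 0.824] [0.05  0.014 0.05 ]
0.85 [0.436 0.118 0.871] [0.103 0.028 0.097]
0.91 [0.492 0.133 0.914] [0.159 0.043 0.14 ]
0.97 [0.55  0.148 0.954] [0.217 0.059 0.18 ]
1.03 [0.61  0.165 0.991] [0.277 0.075 0.216]
1.09 [0.672 0.181 1.023] [0.339 0.092 0.249]
1.15 [0.736 0.199 1.052] [0.403 0.109 0.277]
1.21 [0.802 0.216 1.076] [0.469 0.127 0.302]
1.27 [0.868 0.234 1.097] [0.536 0.145 0.322]
1.33 [0.936 0.253 1.113] [0.603 0.163 0.339]
1.39 [1.005 0.271 1.125] [0.672 0.181 0.351]
1.45 [1.074 0.29  1.133] [0.741 0.2   0.359]
```

>>> jog_arm:
  rows:
    - [[0, 0, 0.035], [0, 0, 0], 0]
    - [[0.006, 0.002, 0.07], [0, 0, 0], 0]
    - [[0.017, 0.005, 0.14], [0, 0, 0], 0]
    - [[0.03, 0.008, 0.21], [0, 0, 0], 0]
    - [[0.05, 0.013, 0.28], [0, 0, 0], 0]

```text
t: 3.28
tcp_pos: [0.5242, -0.3016, 0.0794]
orientation: [0.0, 0.991, 0.131, 0.0]
wrist_force: [-0.2, -0.2, 1.8]
gripper_width: 0.002
finger_force: 0.4
```

Run:
```python
from h import *
im,d=r.read_camera("scene"); cv2.imwrite("pics/s2.png",cv2.resize(im[:,:,::-1][110:230,130:290],None,fx=5,fy=5,interpolation=2)); st()
```

```text
{'t': 3.325, 'qpos': [-0.6205, 0.6418, 1.5481, 0.0001, 0.9502, 0.6871], 'tcp_pos': [0.5248, -0.3018, 0.0803], 'orientation': [0.0005, 0.9914, 0.1312, 0.0006], 'wrist_force': [0.3208, -0.2273, 2.0625], 'gripper_width': -0.0001, 'finger_force': 0.4617}
```

View pics/s2.png

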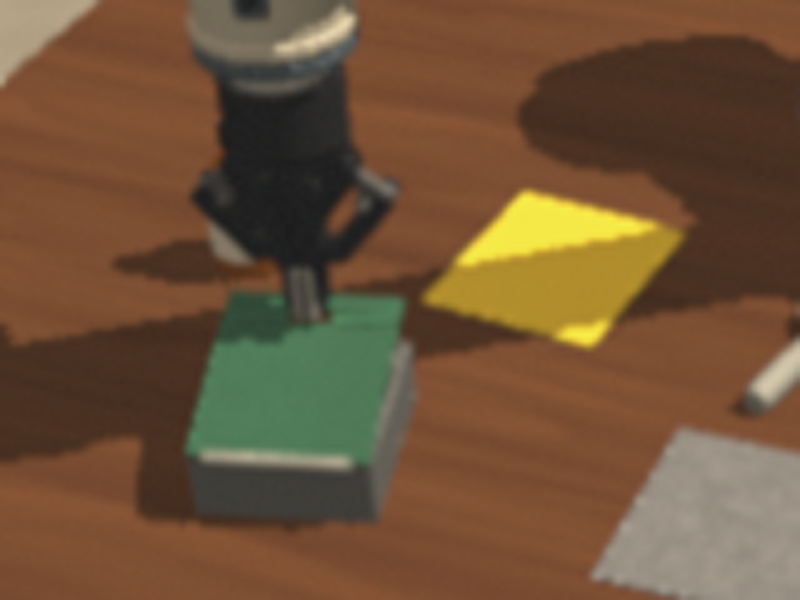

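The lid has come free and is tilted up against the fingertips at (305,315), with about 2 N of contact. I'll continue along the arc.

>>> jog_arm:
  rows:
    - [[0.022, 0.007, 0.069], [0, 0, 0], 0]
    - [[0.049, 0.014, 0.135], [0, 0, 0], 0]
    - [[0.079, 0.022, 0.2], [0, 0, 0], 0]
    - [[0.113, 0.031, 0.263], [0, 0, 0], 0]
    - [[0.15, 0.041, 0.324], [0, 0, 0], 0]
    - [[0.191, 0.052, 0.383], [0, 0, 0], 0]
    - [[0.235, 0.064, 0.438], [0, 0, 0], 0]
    - [[0.283, 0.077, 0.491], [0, 0, 0], 0]
    - [[0.333, 0.09, 0.541], [0, 0, 0], 0]

```text
t: 4.45
tcp_pos: [0.5576, -0.2924, 0.1332]
orientation: [-0.0, 0.991, 0.131, -0.0]
wrist_force: [1.2, 0.1, 0.2]
gripper_width: 0.002
finger_force: 0.3
```

>>> jog_arm:
  rows:
    - [[0.053, 0.015, 0.047], [0, 0, 0], 0]
    - [[0.109, 0.03, 0.09], [0, 0, 0], 0]
    - [[0.167, 0.045, 0.13], [0, 0, 0], 0]
    - [[0.227, 0.062, 0.167], [0, 0, 0], 0]
    - [[0.289, 0.078, 0.199], [0, 0, 0], 0]
    - [[0.353, 0.096, 0.228], [0, 0, 0], 0]
    - [[0.419, 0.113, 0.252], [0, 0, 0], 0]
    - [[0.485, 0.131, 0.273], [0, 0, 0], 0]
    - [[0.553, 0.15, 0.289], [0, 0, 0], 0]
    - [[0.622, 0.168, 0.301], [0, 0, 0], 0]
    - [[0.691, 0.187, 0.309], [0, 0, 0], 0]

```text
t: 5.82
tcp_pos: [0.6269, -0.2737, 0.1638]
orientation: [0.0, 0.991, 0.131, 0.0]
wrist_force: [0.5, 0.5, -0.1]
gripper_width: -0.0
finger_force: 0.2
```

Run:
```python
from h import *
im,d=r.read_camera("scene"); cv2.imwrite("pics/s3.png",cv2.resize(im[:,:,::-1][110:230,130:290],None,fx=5,fy=5,interpolation=2)); st()
```

```text
{'t': 5.875, 'qpos': [-0.4983, 0.64, 1.2608, 0.0002, 1.2402, 0.8091], 'tcp_pos': [0.6276, -0.2735, 0.1639], 'orientation': [0.0001, 0.9913, 0.1313, 0.0003], 'wrist_force': [0.7195, 1.9851, 0.5708], 'gripper_width': -0.0023, 'finger_force': 0.2005}
```

View pics/s3.png

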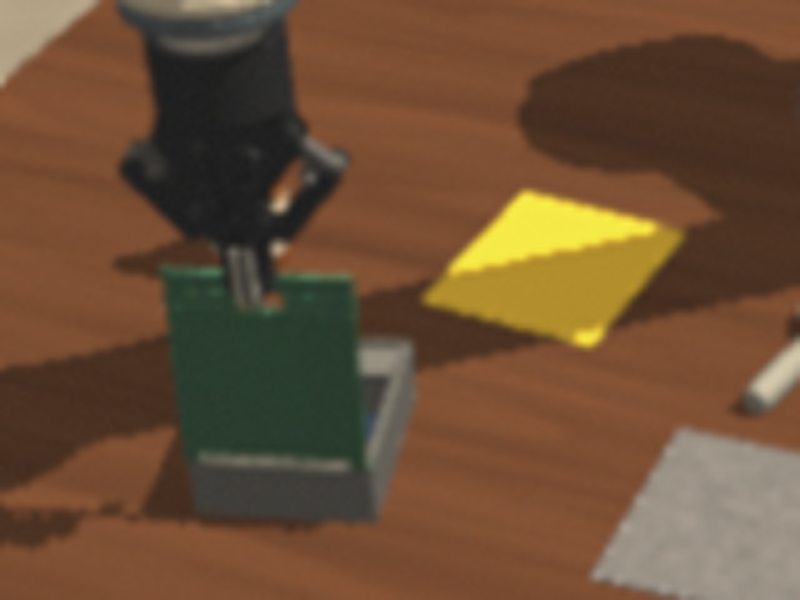

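The lid stands nearly upright with the fingers behind its top edge. I'll ease it to the stop, then lift clear.

>>> jog_arm:
  rows:
    - [[0.08, 0.022, 0], [0, 0, 0], 0]
    - [[0.16, 0.043, 0], [0, 0, 0], 0]
    - [[0.24, 0.065, 0], [0, 0, 0], 0]
    - [[0.32, 0.086, 0], [0, 0, 0], 0]
    - [[0.4, 0.108, 0], [0, 0, 0], 0]
    - [[0.48, 0.13, 0], [0, 0, 0], 0]
    - [[0.52, 0.14, 0.3], [0, 0, 0], 0]
    - [[0.52, 0.14, 0.7], [0, 0, 0], 0.3]
    - [[0.52, 0.14, 0.9], [0, 0, 0], 0.5]

```text
t: 7.0
tcp_pos: [0.6793, -0.26, 0.2562]
orientation: [0.001, 0.991, 0.131, 0.001]
wrist_force: [0.2, -0.3, -1.1]
gripper_width: 0.417
finger_force: 0.0
```

>>> jog_arm:
  rows:
    - [[-0.3, 0.2, 0.1], [0, 0, 0], 0.6]
    - [[-0.7, 0.6, 0.1], [0, 0, 0], 0.6]
    - [[-1, 1, 0.1], [0, 0, 0], 0.6]
    - [[-1, 1, 0.1], [0, 0, 0], 0.6]

```text
t: 7.5
tcp_pos: [0.5767, -0.1574, 0.2644]
orientation: [-0.0, 0.991, 0.132, -0.0]
wrist_force: [1.0, -0.1, 0.5]
gripper_width: 0.601
finger_force: 0.0
```

Run:
```python
from h import *
st()
im,d=r.read_camera("top"); im2,d2=r.read_camera("scene"); np.save("t4.npy",d)
a=cv2.resize(im[:,:,::-1][165:245,330:405],None,fx=5,fy=5,interpolation=2); b=cv2.resize(im2[:,:,::-1][140:220,160:240],None,fx=5,fy=5,interpolation=2)
cv2.imwrite("pics/c4.png",np.hstack([a,b])); cv2.imwrite("pics/t4.png",im[:,:,::-1]); cv2.imwrite("pics/s4.png",im2[:,:,::-1])
```

```text
{'t': 7.5, 'qpos': [-0.3664, 0.4258, 1.3692, 0.0003, 1.3475, 0.9394], 'tcp_pos': [0.5767, -0.1574, 0.2644], 'orientation': [-0.0003, 0.9912, 0.1321, -0.0003], 'wrist_force': [1.0364, -0.0801, 0.4881], 'gripper_width': 0.6013, 'finger_force': 0.0}
```

View pics/c4.png

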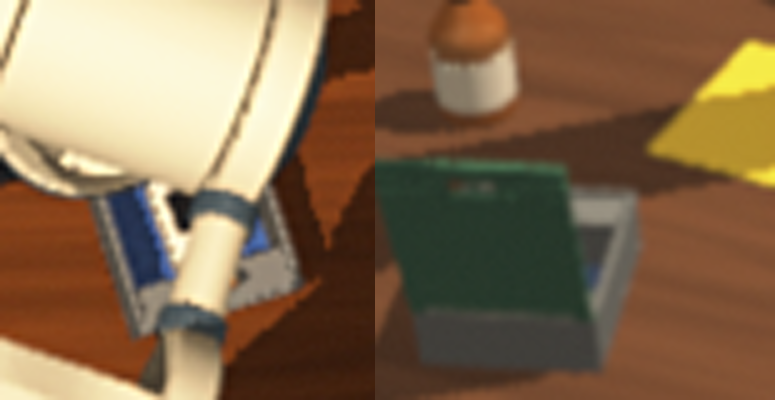

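The lid stands open (right half), but the arm hides the oximeter in the top view, so I'll move aside and look again.

>>> jog_arm:
  rows:
    - [[-0.3, 0.5, 0], [0, 0, 0], 0.6]
    - [[-0.4, 1, 0], [0, 0, 0], 0.6]
    - [[-0.4, 1, 0], [0, 0, 0], 0.6]

```text
t: 7.98
tcp_pos: [0.5386, -0.058, 0.2639]
orientation: [-0.0, 0.991, 0.132, 0.0]
wrist_force: [-0.5, -0.9, 0.2]
gripper_width: 0.599
finger_force: 0.0
```

>>> jog_arm:
  rows:
    - [[0, 0.5, 0], [0, 0, 0], 0.6]
    - [[0, 0.8, 0], [0, 0, 0], 0.6]
    - [[0, 0.8, 0], [0, 0, 0], 0.6]

```text
t: 8.35
tcp_pos: [0.5395, 0.0208, 0.2637]
orientation: [0.0, 0.991, 0.132, 0.0]
wrist_force: [0.9, -0.2, -0.2]
gripper_width: 0.605
finger_force: 0.0
```

Run:
```python
from h import *
st()
im,d=r.read_camera("top"); im=im[:,:,::-1].copy(); np.save("t5.npy",d); cv2.imwrite("pics/t5.png",im)
h=cv2.cvtColor(im,cv2.COLOR_BGR2HSV); x0,y0,x1,y1=345,182,395,235
# white body (screen/key filled by hull)
m=np.zeros(h.shape[:2],np.uint8); m[y0:y1,x0:x1]=cv2.inRange(h,(0,0,165),(180,70,255))[y0:y1,x0:x1]
c=max(cv2.findContours(m,0,2)[0],key=cv2.contourArea).reshape(-1,2)
w=pts("top",cv2.convexHull(c).reshape(-1,2),.036)[:,:2]*1000; rr=cv2.minAreaRect(w.astype(np.float32)); print(len(c),rr,np.round(cv2.boxPoints(rr)).tolist())
a=im[y0:y1,x0:x1].copy(); b=a.copy(); b[m[y0:y1,x0:x1]>0]=(255,0,255)
cv2.imwrite("pics/c5.png",cv2.resize(np.hstack([a,b]),None,fx=7,fy=7,interpolation=0))
```

```text
{'t': 8.35, 'qpos': [-0.0721, 0.3416, 1.5104, 0.0, 1.2892, 1.2341], 'tcp_pos': [0.5395, 0.0208, 0.2637], 'orientation': [0.0, 0.9913, 0.1319, 0.0002], 'wrist_force': [0.8517, -0.1721, -0.1629], 'gripper_width': 0.6047, 'finger_force': 0.0}
47 ((564.045166015625, -289.6216125488281), (60.92122268676758, 37.019683837890625), 16.667203903198242) [[530.0, -281.0], [540.0, -316.0], [599.0, -299.0], [588.0, -263.0]]
```

View pics/c5.png

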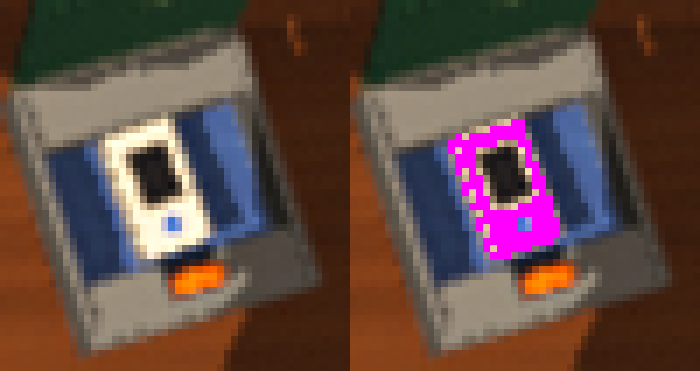

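The oximeter lies in the well, screen up, with its middle at crop (155,190). That gives a centre of about (0.5635, -0.290) and a yaw of about 16°. I'll go over it.

>>> jog_arm:
  rows:
    - [[0.05, -0.5, 0], [0, 0, 0.005], 0.6]
    - [[0.1, -1, 0], [0, 0, 0.005], 0.6]

```text
t: 8.65
tcp_pos: [0.5491, -0.0825, 0.2638]
orientation: [0.0, 0.99, 0.139, 0.0]
wrist_force: [1.1, -0.4, 0.2]
gripper_width: 0.604
finger_force: 0.0
```

>>> jog_arm:
  rows:
    - [[0.05, -0.5, 0], [0, 0, 0], 0.6]
    - [[0.1, -1, 0], [0, 0, 0], 0.6]

```text
t: 8.9
tcp_pos: [0.5585, -0.1836, 0.2637]
orientation: [0.0, 0.99, 0.138, 0.0]
wrist_force: [0.2, -0.7, 0.3]
gripper_width: 0.601
finger_force: 0.0
```

>>> jog_arm:
  rows:
    - [[0, -0.5, 0], [0, 0, 0], 0.6]
    - [[0.02, -1, -0.1], [0, 0, 0], 0.6]
    - [[0.04, -1, -0.4], [0, 0, 0], 0.6]
    - [[0.04, -1, -0.8], [0, 0, 0], 0.6]
    - [[0.04, -1, -1], [0, 0, 0], 0.6]
    - [[0.04, -1, -1], [0, 0, 0], 0.6]

```text
t: 9.65
tcp_pos: [0.5614, -0.2812, 0.1622]
orientation: [-0.001, 0.99, 0.138, -0.001]
wrist_force: [-0.3, -0.5, 1.0]
gripper_width: 0.598
finger_force: 0.0
```

Run:
```python
from h import *
st()
```

```text
{'t': 9.65, 'qpos': [-0.5592, 0.5681, 1.4152, -0.0003, 1.161, 0.7344], 'tcp_pos': [0.5614, -0.2812, 0.1622], 'orientation': [-0.0008, 0.9904, 0.1382, -0.0011], 'wrist_force': [-0.3278, -0.5137, 0.9826], 'gripper_width': 0.5985, 'finger_force': 0.0}
```

>>> jog_arm:
  rows:
    - [[0.02, -0.09, -0.2], [0, 0, 0], 0.6]
    - [[0.02, -0.09, -0.6], [0, 0, 0], 0.6]
    - [[0.02, -0.09, -0.95], [0, 0, 0], 0.6]
    - [[0.02, -0.09, -0.95], [0, 0, 0], 0.6]

```text
t: 10.15
tcp_pos: [0.5633, -0.289, 0.0667]
orientation: [-0.001, 0.99, 0.139, -0.001]
wrist_force: [0.3, -0.6, 0.5]
gripper_width: 0.6
finger_force: 0.0
```

>>> jog_arm:
  rows:
    - [[0, 0, -0.2], [0, 0, 0], 0.6]
    - [[0, 0, -0.4], [0, 0, 0], 0.6]
    - [[0, 0, -0.5], [0, 0, 0], 0.6]
    - [[0, 0, -0.55], [0, 0, 0], 0.6]
    - [[0, 0, -0.55], [0, 0, 0], 0.6]

```text
t: 10.78
tcp_pos: [0.5647, -0.2891, 0.0143]
orientation: [0.0, 0.99, 0.139, 0.0]
wrist_force: [-0.6, 0.7, -0.9]
gripper_width: 0.601
finger_force: 0.0
```

>>> jog_arm:
  rows:
    - [[0, 0, 0], [0, 0, 0], 0.45]
    - [[0, 0, 0], [0, 0, 0], 0.38]
    - [[0, 0, 0], [0, 0, 0], 0.34]
    - [[0, 0, 0], [0, 0, 0], 0.3]
    - [[0, 0, 0], [0, 0, 0], 0.3]
  grip_force: 25

```text
t: 11.4
tcp_pos: [0.5648, -0.2891, 0.0144]
orientation: [0.0, 0.99, 0.139, 0.0]
wrist_force: [0.0, -0.3, 4.3]
gripper_width: 0.37
finger_force: 24.8
```

Gripped at 31 mm. I'll lift it and carry it to the mat, turning it to the dock's yaw on the way.

>>> jog_arm:
  rows:
    - [[0, 0, 0.1], [0, 0, 0], 0.3]
    - [[0, 0, 0.3], [0, 0, 0], 0.3]
    - [[0, 0, 0.6], [0, 0, 0], 0.3]
    - [[0, 0, 0.95], [0, 0, 0], 0.3]
    - [[0, 0.2, 1], [0, 0, 0], 0.3]
    - [[-0.05, 0.55, 1], [0, 0, -0.02], 0.3]
    - [[-0.1, 1, 1], [0, 0, -0.04], 0.3]

```text
t: 12.28
tcp_pos: [0.5538, -0.1876, 0.1137]
orientation: [-0.0, 0.997, 0.075, -0.0]
wrist_force: [0.3, 1.3, -1.0]
gripper_width: 0.367
finger_force: 25.1
```

>>> jog_arm:
  rows:
    - [[-0.05, 0.4, 0], [0, 0, -0.01], 0.3]
    - [[-0.1, 0.8, 0], [0, 0, -0.02], 0.3]
    - [[-0.1, 1, 0], [0, 0, -0.02], 0.3]

```text
t: 12.65
tcp_pos: [0.5434, -0.0865, 0.1136]
orientation: [-0.0, 0.999, 0.046, -0.001]
wrist_force: [0.2, -0.1, -1.8]
gripper_width: 0.375
finger_force: 25.1
```

>>> jog_arm:
  rows:
    - [[-0.05, 0.4, -0.1], [0, 0, 0], 0.3]
    - [[-0.09, 0.75, -0.4], [0, 0, 0], 0.3]
    - [[-0.09, 0.75, -0.7], [0, 0, 0], 0.3]
    - [[-0.09, 0.75, -0.85], [0, 0, 0], 0.3]
    - [[-0.09, 0.75, -0.95], [0, 0, 0], 0.3]
    - [[-0.09, 0.75, -0.95], [0, 0, 0], 0.3]

```text
t: 13.4
tcp_pos: [0.5355, -0.0143, 0.0186]
orientation: [-0.0, 0.999, 0.045, -0.0]
wrist_force: [0.4, 0.3, -0.5]
gripper_width: 0.372
finger_force: 25.1
```

>>> jog_arm:
  rows:
    - [[0, 0, -0.03], [0, 0, 0], 0.3]
    - [[0, 0, -0.055], [0, 0, 0], 0.3]
    - [[0, 0, -0.075], [0, 0, 0], 0.3]
    - [[0, 0, -0.085], [0, 0, 0], 0.3]

```text
t: 13.9
tcp_pos: [0.5354, -0.0139, 0.0103]
orientation: [0.0, 0.999, 0.045, 0.0]
wrist_force: [-4.2, -0.6, 22.0]
gripper_width: 0.368
finger_force: 27.6
```

>>> jog_arm:
  rows:
    - [[0, 0, 0.01], [0, 0, 0], 0.42]
    - [[0, 0, 0.01], [0, 0, 0], 0.5]
    - [[0, 0, 0.01], [0, 0, 0], 0.6]
    - [[0, 0, 0.2], [0, 0, 0], 0.7]
    - [[0, 0, 0.5], [0, 0, 0], 1]
    - [[0, 0, 0.9], [0, 0, 0], 1]
    - [[0, 0, 0.9], [0, 0, 0.04], 1]

```text
t: 14.78
tcp_pos: [0.5369, -0.014, 0.1029]
orientation: [0.001, 0.994, 0.109, 0.002]
wrist_force: [0.1, -0.4, -0.8]
gripper_width: 0.999
finger_force: 0.0
```

>>> jog_arm:
  rows:
    - [[0, 0.5, 0.3], [0, 0, 0.06], 1]
    - [[0, 1, 0.3], [0, 0, 0.12], 1]
    - [[0, 1, 0.3], [0, 0, 0.17], 1]

```text
t: 15.15
tcp_pos: [0.5353, 0.089, 0.1307]
orientation: [-0.0, 0.929, 0.37, 0.0]
wrist_force: [-0.6, -0.3, 0.0]
gripper_width: 0.997
finger_force: 0.0
```

>>> jog_arm:
  rows:
    - [[0, 0.5, 0], [0, 0, 0.06], 1]
    - [[0, 1, 0], [0, 0, 0.12], 1]
    - [[0, 1, 0], [0, 0, 0.17], 1]

```text
t: 15.52
tcp_pos: [0.5351, 0.1891, 0.1302]
orientation: [-0.0, 0.798, 0.602, 0.0]
wrist_force: [-0.3, -0.5, -0.1]
gripper_width: 1.0
finger_force: 0.0
```

```bash
cat > ox.py <<'E'
from h import *
st()
def find(n,z,box):
    im,d=r.read_camera(n); im=im[:,:,::-1].copy(); cv2.imwrite(f"pics/{n}_ox.png",im); x0,y0,x1,y1=box
    h=cv2.cvtColor(im,cv2.COLOR_BGR2HSV); m=np.zeros(h.shape[:2],np.uint8); m[y0:y1,x0:x1]=cv2.inRange(h,(0,0,190),(180,70,255))[y0:y1,x0:x1]
    cs=cv2.findContours(m,0,2)[0]; c=max(cs,key=cv2.contourArea).reshape(-1,2)
    w=pts(n,cv2.convexHull(c).reshape(-1,2),z)[:,:2]*1000; rr=cv2.minAreaRect(w.astype(np.float32)); print(n,len(c),rr,np.round(cv2.boxPoints(rr)).tolist())
    return im[y0:y1,x0:x1]
if __name__=="__main__":
    a=find("top",.032,(262,195,310,245)); b=find("scene",.032,(240,185,310,240))
    a=cv2.resize(a,None,fx=7,fy=7,interpolation=0);b=cv2.resize(b,(410,336),interpolation=0)
    cv2.imwrite("pics/c6.png",np.hstack([a[:336],b]))
E
python3 ox.py
```

```text
{'t': 15.525, 'qpos': [0.2343, 0.532, 1.6038, 0.0005, 1.0054, 0.5117], 'tcp_pos': [0.5351, 0.1891, 0.1302], 'orientation': [-0.0001, 0.7982, 0.6024, 0.0003], 'wrist_force': [-0.3166, -0.5115, -0.056], 'gripper_width': 1.0003, 'finger_force': 0.0}
top 24 ((535.3451538085938, -15.396032333374023), (61.71811294555664, 33.35832977294922), 6.50340461730957) [[503.0, -2.0], [507.0, -35.0], [568.0, -28.0], [564.0, 5.0]]
scene 25 ((534.2225341796875, -9.123794555664062), (65.88885498046875, 37.21131896972656), 6.838510513305664) [[499.0, 5.0], [504.0, -32.0], [569.0, -24.0], [565.0, 13.0]]
```

View pics/c6.png

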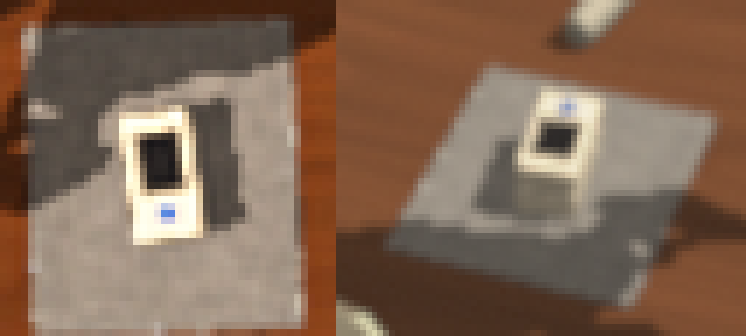

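The oximeter lies flat on the mat, screen up, let go, at about (0.535, -0.014) with yaw about 5.5°. Before picking it up by the ends, I'll refine the dock pose from both of the first views.

Run:
```python
from h import *
for n,(x0,y0,x1,y1) in(("top",(176,200,214,236)),("scene",(355,215,400,255))):
    d=np.load(n+"0.npy"); v,u=np.mgrid[y0:y1,x0:x1]; v=v.ravel();u=u.ravel(); P=pts(n,np.c_[u,v],d=d[v,u])*1000
    q=P[(P[:,2]>36)&(P[:,2]<45)][:,:2]; a=np.radians(5.3); R=np.array([[np.cos(a),np.sin(a)],[-np.sin(a),np.cos(a)]])
    w=(q-[550,288])@R.T
    for nm,s in(("pos",w[w[:,1]>5]),("neg",w[w[:,1]<-5])): print(n,nm,len(s),"x",np.round(np.percentile(s[:,0],[0,3,50,97,100]),1),"y",np.round(np.percentile(s[:,1],[0,3,50,97,100]),1), "yaw corr",np.degrees(np.polyfit(s[:,0],s[:,1],1)[0]).round(1))
    print(cv2.minAreaRect(q.astype(np.float32)))
    # floor strip and base
    f=P[(P[:,2]>5)&(P[:,2]<11)]; f=(f[:,:2]-[550,288])@R.T; f=f[(abs(f[:,0])<25)&(abs(f[:,1])<25)]; print("floor y",np.round(np.percentile(f[:,1],[0,5,50,95,100]),1) if len(f) else 0)
    m=np.load(n+"0.npy")
```

```text
top pos 52 x [-24.8 -21.5   1.5  25.   25.5] y [17.8 19.3 26.8 33.3 34.2] yaw corr -3.1
top neg 55 x [-25.8 -22.5  -0.6  25.4  25.9] y [-34.1 -33.7 -27.  -19.4 -18.7] yaw corr -1.4
((550.5457153320312, 287.9088134765625), (51.58723449707031, 68.05039978027344), 4.308690071105957)
floor y [-17.5 -12.6   4.7  18.3  19.6]
scene pos 74 x [-27.4 -21.5   3.9  27.5  28.4] y [22.4 22.7 29.8 37.7 38.4] yaw corr 0.1
scene neg 64 x [-27.6 -23.    1.   26.1  26.8] y [-30.5 -30.1 -22.6 -15.5 -14.8] yaw corr 1.0
((549.9674682617188, 292.0030212402344), (55.739234924316406, 68.87960052490234), 4.8732733726501465)
floor y [-14.9 -12.3   2.6  20.4  22.5]
```

>>> jog_arm:
  rows:
    - [[0, -0.5, 0], [0, 0, 0.05], 1]
    - [[0, -1, 0], [0, 0, 0.1], 1]
    - [[0, -1, 0], [0, 0, 0.12], 1]

```text
t: 16.0
tcp_pos: [0.5353, 0.0827, 0.1303]
orientation: [0.0, 0.676, 0.737, -0.0]
wrist_force: [0.2, -0.2, -0.3]
gripper_width: 0.998
finger_force: 0.0
```

>>> jog_arm:
  rows:
    - [[0, -0.5, 0], [0, 0, 0], 1]
    - [[0, -1, 0], [0, 0, 0], 1]
    - [[0, -1, -0.1], [0, 0, 0], 1]
    - [[0, -1, -0.1], [0, 0, 0], 1]

```text
t: 16.5
tcp_pos: [0.5347, -0.0141, 0.1196]
orientation: [-0.001, 0.676, 0.737, -0.0]
wrist_force: [-0.5, 0.7, 0.4]
gripper_width: 1.001
finger_force: 0.0
```

>>> jog_arm:
  rows:
    - [[0.005, 0, -0.3], [0, 0, 0], 1]
    - [[0.005, 0, -0.6], [0, 0, 0], 1]
    - [[0.005, 0, -0.85], [0, 0, 0], 1]
    - [[0.005, 0, -1], [0, 0, 0], 1]
    - [[0.005, 0, -1], [0, 0, 0], 1]

```text
t: 17.12
tcp_pos: [0.5355, -0.0133, 0.0198]
orientation: [-0.001, 0.674, 0.738, -0.0]
wrist_force: [-0.2, -0.3, 0.5]
gripper_width: 1.0
finger_force: 0.0
```

>>> jog_arm:
  rows:
    - [[0, 0, -0.07], [0, 0, 0], 1]
    - [[0, 0, -0.14], [0, 0, 0], 1]
    - [[0, 0, -0.14], [0, 0, 0], 0.85]
    - [[0, 0, -0.14], [0, 0, 0], 0.75]
    - [[0, 0, -0.14], [0, 0, 0], 0.68]
    - [[0, 0, -0.14], [0, 0, 0], 0.64]
    - [[0, 0, -0.14], [0, 0, 0], 0.64]
  grip_force: 25

```text
t: 18.0
tcp_pos: [0.536, -0.0139, 0.0066]
orientation: [0.0, 0.674, 0.738, 0.0]
wrist_force: [-1.4, -0.6, 6.1]
gripper_width: 0.693
finger_force: 27.1
```

>>> jog_arm:
  rows:
    - [[0, 0, 0.1], [0, 0, 0], 0.64]
    - [[0, 0, 0.3], [0, 0, 0], 0.64]
    - [[0, 0, 0.6], [0, 0, 0], 0.64]
    - [[0, 0, 0.9], [0, 0, 0], 0.64]
    - [[0, 0.2, 0.9], [0, 0, 0], 0.64]
    - [[0.05, 0.6, 0.9], [0, 0, 0], 0.64]
    - [[0.05, 1, 0.9], [0, 0, 0], 0.64]

```text
t: 18.88
tcp_pos: [0.5407, 0.0878, 0.096]
orientation: [-0.0, 0.675, 0.738, -0.0]
wrist_force: [0.6, 0.2, -0.7]
gripper_width: 0.699
finger_force: 27.7
```

>>> jog_arm:
  rows:
    - [[0, 0.4, 0], [0, 0, 0], 0.64]
    - [[0.05, 0.8, 0], [0, 0, 0], 0.64]
    - [[0.05, 1, 0], [0, 0, 0], 0.64]

```text
t: 19.25
tcp_pos: [0.5454, 0.1885, 0.0958]
orientation: [-0.0, 0.674, 0.739, -0.0]
wrist_force: [-0.8, -1.0, -0.9]
gripper_width: 0.696
finger_force: 27.7
```

>>> jog_arm:
  rows:
    - [[0, 0.4, 0], [0, 0, 0], 0.64]
    - [[0.04, 0.8, 0], [0, 0, 0], 0.64]
    - [[0.05, 1, 0], [0, 0, 0], 0.64]
    - [[0.05, 1, -0.2], [0, 0, 0], 0.64]
    - [[0.05, 1, -0.3], [0, 0, 0], 0.64]
    - [[0.05, 1, -0.3], [0, 0, 0], 0.64]

```text
t: 20.0
tcp_pos: [0.5503, 0.2853, 0.0656]
orientation: [-0.0, 0.675, 0.738, -0.001]
wrist_force: [-0.3, 0.1, -0.9]
gripper_width: 0.696
finger_force: 27.6
```

Run:
```python
from h import *
st()
im,d=r.read_camera("scene"); im=im[:,:,::-1].copy(); cv2.imwrite("pics/s7.png",cv2.resize(im[195:260,340:420],None,fx=9,fy=9,interpolation=2))
```

```text
{'t': 20.0, 'qpos': [0.3821, 0.6787, 1.5162, -0.0001, 0.9487, 0.2925], 'tcp_pos': [0.5503, 0.2853, 0.0656], 'orientation': [-0.0004, 0.6747, 0.7381, -0.0009], 'wrist_force': [-0.2798, 0.1154, -0.8775], 'gripper_width': 0.6957, 'finger_force': 27.645}
```

View pics/s7.png

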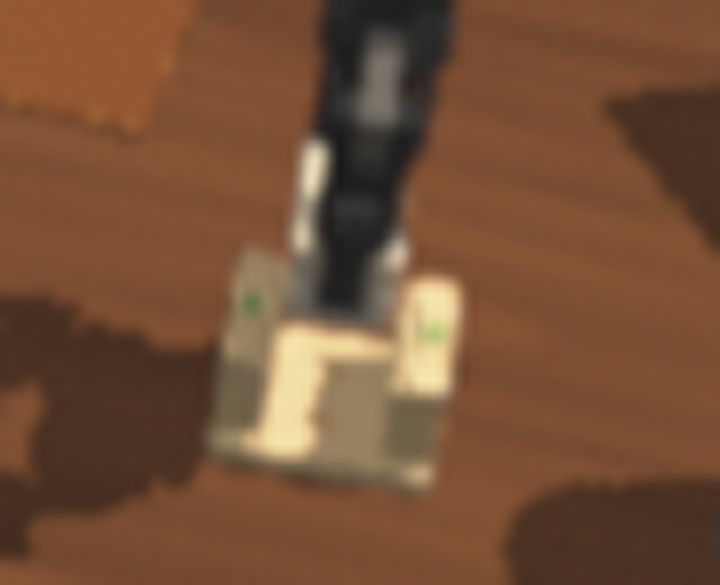

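The oximeter is held over the dock between the cheeks (cheek tops at (250,300) and (432,330)), a few mm towards the left cheek. I'll shift 4 mm in y and lower, watching the force.

>>> jog_arm:
  rows:
    - [[0, 0.02, 0], [0, 0, 0], 0.64]
    - [[0, 0.04, -0.05], [0, 0, 0], 0.64]
    - [[0, 0.04, -0.12], [0, 0, 0], 0.64]
    - [[0, 0.04, -0.18], [0, 0, 0], 0.64]
    - [[0, 0.04, -0.24], [0, 0, 0], 0.64]
    - [[0, 0.04, -0.28], [0, 0, 0], 0.64]
    - [[0, 0.04, -0.28], [0, 0, 0], 0.64]

```text
t: 20.92
tcp_pos: [0.5507, 0.2901, 0.0379]
orientation: [-0.0, 0.674, 0.738, -0.0]
wrist_force: [0.6, 0.6, -0.0]
gripper_width: 0.698
finger_force: 27.6
```

Run:
```python
from h import *
st()
im,d=r.read_camera("scene"); v,u=np.mgrid[205:258,350:405]; v=v.ravel();u=u.ravel(); P=pts("scene",np.c_[u,v],d=d[v,u])*1000
h=cv2.cvtColor(im,cv2.COLOR_RGB2HSV)
a=np.radians(4.95); R=np.array([[np.cos(a),np.sin(a)],[-np.sin(a),np.cos(a)]]); W=(P[:,:2]-[550.3,289.5])@R.T
k=(P[:,2]>45)&(P[:,2]<66)&(abs(W[:,0])<40)&(abs(W[:,1])<35)
print("ox-ish",k.sum(),np.percentile(W[k,1],[1,5,50,95,99]).round(1),np.percentile(W[k,0],[1,50,99]).round(1))
k=(P[:,2]>36)&(P[:,2]<44)
for s in(W[k&(W[:,1]>15)],W[k&(W[:,1]<-8)]): print("cheek",len(s),np.percentile(s[:,1],[1,5,50,95,99]).round(1))
```

```text
{'t': 20.925, 'qpos': [0.3888, 0.7196, 1.5262, 0.0, 0.8964, 0.2986], 'tcp_pos': [0.5507, 0.2901, 0.0379], 'orientation': [-0.0001, 0.6745, 0.7383, -0.0003], 'wrist_force': [0.6209, 0.6034, -0.0071], 'gripper_width': 0.6984, 'finger_force': 27.6447}
ox-ish 71 [-12.5 -12.2  -5.7  18.9  23.9] [-17.8  27.7  39. ]
cheek 72 [18.5 21.2 27.7 35.8 36.6]
cheek 74 [-31.6 -31.  -23.7 -15.   -9.7]
```

>>> jog_arm:
  rows:
    - [[0, 0, -0.04], [0, 0, 0], 0.64]
    - [[0, 0, -0.08], [0, 0, 0], 0.64]
    - [[0, 0, -0.12], [0, 0, 0], 0.64]
    - [[0, 0, -0.15], [0, 0, 0], 0.64]
    - [[0, 0, -0.18], [0, 0, 0], 0.64]
    - [[0, 0, -0.2], [0, 0, 0], 0.64]

```text
t: 21.72
tcp_pos: [0.5509, 0.2901, 0.0181]
orientation: [-0.0, 0.674, 0.738, -0.0]
wrist_force: [-0.1, 1.2, -1.1]
gripper_width: 0.697
finger_force: 27.6
```

>>> jog_arm:
  rows:
    - [[0, 0, -0.015], [0, 0, 0], 0.64]
    - [[0, 0, -0.03], [0, 0, 0], 0.64]
    - [[0, 0, -0.045], [0, 0, 0], 0.64]
    - [[0, 0, -0.055], [0, 0, 0], 0.64]
    - [[0, 0, -0.055], [0, 0, 0], 0.64]

```text
t: 22.35
tcp_pos: [0.5509, 0.2902, 0.0128]
orientation: [0.0, 0.674, 0.738, 0.0]
wrist_force: [-0.1, -0.3, 0.2]
gripper_width: 0.695
finger_force: 27.6
```

>>> jog_arm:
  rows:
    - [[0, 0, -0.006], [0, 0, 0], 0.64]
    - [[0, 0, -0.012], [0, 0, 0], 0.64]
    - [[0, 0, -0.012], [0, 0, 0], 0.64]

```text
t: 22.72
tcp_pos: [0.551, 0.2902, 0.0126]
orientation: [0.0, 0.674, 0.738, 0.0]
wrist_force: [-5.1, -2.3, 16.8]
gripper_width: 0.699
finger_force: 29.5
```

On the floor (16.8 N of contact). I'll relieve the load, release and lift away.

>>> jog_arm:
  rows:
    - [[0, 0, 0.01], [0, 0, 0], 0.66]
    - [[0, 0, 0.01], [0, 0, 0], 0.75]
    - [[0, 0, 0.01], [0, 0, 0], 0.85]
    - [[0, 0, 0.01], [0, 0, 0], 1]
    - [[0, 0, 0.01], [0, 0, 0], 1]
    - [[0, 0, 0.1], [0, 0, 0], 1]
    - [[0, 0, 0.4], [0, 0, 0], 1]
    - [[0, 0, 0.95], [0, 0, 0], 1]

```text
t: 23.72
tcp_pos: [0.5499, 0.2897, 0.1067]
orientation: [-0.001, 0.674, 0.738, -0.001]
wrist_force: [1.2, 0.4, 0.7]
gripper_width: 0.998
finger_force: 0.0
```

>>> jog_arm:
  rows:
    - [[-0.4, -0.4, 0.4], [0, 0, 0], 1]
    - [[-0.8, -0.9, 0.5], [0, 0, 0], 1]
    - [[-0.8, -1, 0.5], [0, 0, 0], 1]
    - [[-0.8, -1, 0.5], [0, 0, 0], 1]

```text
t: 24.22
tcp_pos: [0.4712, 0.1896, 0.1573]
orientation: [0.0, 0.675, 0.738, 0.001]
wrist_force: [0.3, 0.5, 0.5]
gripper_width: 0.997
finger_force: 0.0
```

Run:
```python
from h import *
st()
a,d=r.read_camera("top"); b,d2=r.read_camera("scene")
A=cv2.resize(a[200:236,176:212],(396,396),interpolation=0);B=cv2.resize(b[212:256,354:398],(396,396),interpolation=0)
cv2.imwrite("pics/c8.png",np.hstack([A,B])[:,:,::-1])
for n,dd,(x0,y0,x1,y1) in(("top",d,(176,200,214,236)),("scene",d2,(355,212,400,255))):
    v,u=np.mgrid[y0:y1,x0:x1]; v=v.ravel();u=u.ravel(); P=pts(n,np.c_[u,v],d=dd[v,u])*1000
    t=np.radians(4.95); R=np.array([[np.cos(t),np.sin(t)],[-np.sin(t),np.cos(t)]]); W=(P[:,:2]-[550.3,289.5])@R.T
    k=(abs(W[:,1])<11)&(abs(W[:,0])<20); print(n,"ox top z",np.percentile(P[k,2],[5,50,95]).round(1))
b=b[100:235,130:290,::-1]; print(d.shape)
cv2.imwrite("pics/s9.png",b)
```

```text
{'t': 24.225, 'qpos': [0.2648, 0.4239, 1.7217, 0.0, 0.9948, 0.1759], 'tcp_pos': [0.4712, 0.1896, 0.1573], 'orientation': [0.0003, 0.675, 0.7378, 0.0005], 'wrist_force': [0.3292, 0.5014, 0.5368], 'gripper_width': 0.9973, 'finger_force': 0.0}
top ox top z [38.3 42.4 46.4]
scene ox top z [37.6 39.8 42.5]
(420, 560)
```

View pics/c8.png

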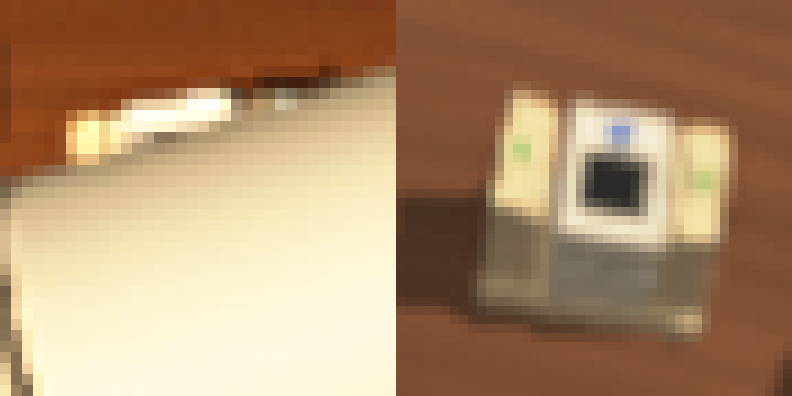

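The oximeter sits screen up between the cheeks, with its screen at (615,185) in the right half; the arm covers the left half. I miscounted and this was my eleventh picture, so I'll check the rest with numbers only and then hand in.

Run:
```python
from h import *
b,d=r.read_camera("scene"); b=b[:,:,::-1]; o=cv2.imread("pics/s4.png")
print("lid area change", cv2.absdiff(np.ascontiguousarray(b[165:215,155:220]),o[165:215,155:220]).mean())
v,u=np.mgrid[212:256,354:400]; v=v.ravel();u=u.ravel(); P=pts("scene",np.c_[u,v],d=d[v,u])*1000
print("cheek z / ox z", [np.median(P[(abs(P[:,1]-c)<5)&(abs(P[:,0]-550)<15)&(P[:,2]>30),2]).round(1) for c in(264,319,292)])
print(r.job_done())
```

```text
lid area change 8.579589743589743
cheek z / ox z [np.float64(40.0), np.float64(42.4), np.float64(40.0)]
the job is handed in; nothing more can be done
None
```

I handed the job in at about 24 s of the 72 s allowed, without seeing the verdict: lid last seen standing open, oximeter laid on the mat and then seated screen up on the dock floor, gripper clear of everything; I viewed 11 pictures, one over the limit of 10.

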